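# Put the sample bottles away in the slanted rack

## Task

Two small amber bottles with aluminium caps stand on the steel tray: put them away in the two free bores of the slanted wooden rack, one bottle to each bore, cap outwards and fully home. They are glass, so do not drop them in from above: keep hold of each one, in line with the slanting bore, until it is more than half way down, and only then let it drop the rest. Leave the bottles already in the rack, and the other things on the tray and table, where they are.

Things in the scene. Friction and masses are not known exactly. Their poses are not given: they have to be found in the camera images.
- bottle_1: to be put away: small amber glass sample bottle with a paper label and a plain aluminium screw cap, 80 mm tall, about 60 g: glass body 28 mm diameter up to 40 mm, a short shoulder to 46 mm, then the straight cap, 22 mm diameter, from 46 to 80 mm. Origin: centre of its underside; z: up its axis, to the cap. Stands on the tray
- bottle_2: to be put away: the same kind of bottle as bottle_1, same sizes, origin and axes; stands on the tray
- free_bore_1: a free bore of the rack (black disc at its bottom; which two of the four are free varies). Origin: centre of its flat floor, 25 mm above the table; z: out of the bore along its axis, 35 degrees from vertical, leaning to the rack's front; y: along the row. Round, 34 mm diameter, 42 mm deep: its slightly chamfered mouth lies 42 mm up z
- free_bore_2: the other free bore of the rack: same sizes, origin and axes as free_bore_1
- stored_1: a bottle already in one of the rack's bores, same kind as bottle_1; its cap stands 38 mm out of the bore. Origin: centre of that bore's floor; z: along the bore's axis, outwards. To be left alone
- stored_2: the other bottle already in the rack, like stored_1. To be left alone
- rack: fixed pale wooden rack: a slanted block, 64 x 276 x 48 mm with its dark end cheeks; four round bores in a row at y = -93, -31, 31, 93 mm, leaning 35 degrees towards its front, -x. Origin: on the table under the block; z up. Highest edge 78 mm, mouth centres 60 mm above the table
- tray: fixed shallow steel tray, 220 (x) x 280 (y) mm, rim 16 mm high, floor 3 mm thick. Origin: centre of its underside on the table
- beaker: open glass cup on the tray, 46 mm diameter, 58 mm tall, origin: centre of its underside; leave alone
- jar: squat clear jar with black lid on the tray, 42 mm diameter, 45 mm tall, origin: centre of its underside; leave alone
Things that resemble listed ones, but are neither listed nor needed, are in the scene too. What is shaped like the bottle_1 but green is not meant. What is shaped like the bottle_2 but purple is not meant.

How it is judged:
At the end, for the whole second after the job is handed in: each of the two bottles is in its own free bore, its underside centre within 9 mm of the bore floor's centre and its axis within 0.2 rad of the bore's, at rest (slower than 0.02 m/s) ((((distance between bottle_1 and free_bore_1 below 0.009 m and angle between the z axis of bottle_1 and the z axis of free_bore_1, either way round below 0.2 rad) and (distance between bottle_2 and free_bore_2 below 0.009 m and angle between the z axis of bottle_2 and the z axis of free_bore_2, either way round below 0.2 rad)) or ((distance between bottle_1 and free_bore_2 below 0.009 m and angle between the z axis of bottle_1 and the z axis of free_bore_2, either way round below 0.2 rad) and (distance between bottle_2 and free_bore_1 below 0.009 m and angle between the z axis of bottle_2 and the z axis of free_bore_1, either way round below 0.2 rad))) and linear speed of each of bottle_1, bottle_2 below 0.02 m/s); the robot touches nothing.
It fails at once if a bottle is let go while its foot is not yet about halfway down a bore (underside centre higher than 45 mm above the table) ((height (world z) of bottle_1 above 0.045 m and contact force between the fingers and bottle_1 below 0.01 N) or (height (world z) of bottle_2 above 0.045 m and contact force between the fingers and bottle_2 below 0.01 N)).
It fails at once if a bottle already in the rack is shifted by more than 15 mm (distance of any of stored_1, stored_2 from where it was at the start of the episode above 0.015 m).
It fails at once if the beaker or the jar is shifted by more than 20 mm (distance of any of beaker, jar from where it was at the start of the episode above 0.02 m).
It also fails if it takes over 58 s, if anything falls off the work surface, if the arm or the gripper's body presses on something with over 40 N, if the wrist force passes 120 N, or if a joint passes its speed limit or range.

## Robot

A 7-joint arm with a two-finger parallel gripper is mounted at the origin on the work surface. World frame = base frame: x ahead of the robot, y to its left, z up, the work surface at z = 0. Lengths are in m, angles in rad, forces in N, time in s.
With the tool pointing down it reaches from about 0.425 to 0.925 m from the base axis. Payload 6.8 kg.
Tool frame: the origin (TCP) lies at the very end of the fingers, on their centre line; the grasp point (between the pads) lies bot.grip_depth behind it (bot.grip_depth is the distance from the TCP to the grasp point, in m); z points along the fingers, y is the line along which they close (so a half turn about z gives the same grasp; the last joint's range is limited). The gripper opens to 85 mm and grips with 20 to 120 N. Pads are 22 mm wide; open, the fingers measure 114 mm over their backs; the gripper's body (76 mm by 85 mm) begins 54 mm behind the grasp point. The pads swing forward as they close: fully open they stand 13 mm farther back than shut.
Start: joints at [-1.339, 0.477, 0.022, 1.555, -0.011, 1.109, -0.083], TCP at [0.225, 0.636, 0.231] pointing down, gripper open.
Joint ranges: [-2.96, 2.96], [-0.34, 2.1], [-1.41, 1.46], [0.24, 2.44], [-1.37, 4.51], [0.17, 1.92], [-2.96, 2.96]. Speed limits (rad/s): [2.39, 2.39, 3.14, 3.14, 3.14, 3.14, 3.14].

## Interface

Orientations are given as a unit quaternion [w, x, y, z].
In Python, from station import bot gives the robot as it stands.
- The arm moves only by the tool send_rows, never from a script. Its arguments are lists of equal length, an entry for each row: "slide": the shift along the tool's x, y, z in mm, a list of three; "roll": the turn about the tool's z in degrees; "claw": the opening, from 0 (shut) to 1 (fully open). A call has exactly 8 rows; each row is the pose to reach, as a shift and turn from the pose commanded when the call began, along the tool's axes at that moment; what a row does not reach only later rows make up. A row lasts 1/12 s, in which the tool goes at most 41.7 mm and 7.16 degrees, less where a joint would pass 70% of its speed; a pose out of reach is approached as far as the arm can. A call with a gripper value outside its range is refused whole. The fingers move at their own pace and stop on an object; "force" is the grip in N (left out, the last holds). Time passes only in rows, so rows that repeat a pose let the fingers close, or fill a call up. It gives the time, the measured TCP pose, the force, the opening and the grip force at its end, in the units of the state.
- bot.get_obs(): the state, without advancing time (a new reading comes with each control period).
- bot.read_camera(name): name is "scene" or "top" or "wrist"; returns the picture (480x640x3 uint8, red, green, blue); there is no depth.
- bot.camera_model(name): a dict with "camera_matrix" (3x3 intrinsics, pixels), "camera_from_world" (4x4, takes a point from world to camera coordinates). Camera axes: x right, y down, z forward; pixel columns grow to the right and rows downward; lengths in m; the calibration is good to about 2 mm. A picture is of the moment at which its call begins: read the wrist's pose just before it. camera_model takes no time and is no camera call; for the wrist camera it gives the pose at the moment of the call.
- bot.hand_in(): hands the job in; it is judged then, once.
The state is a dict: "t": time; "q": joint angles; "joint_vel": joint speeds; "joint_torque": joint torques, N m; "eef_pos": TCP position; "tool_rot": TCP orientation; "contact_force": force on the tool from outside, world axes, zero at the start; "torque": the same for the moment, N m; "gripper_width": opening from 0.0 (shut) to 1.0 (fully open); "grasp_force": force on a finger pad.
Only numpy, scipy, OpenCV 4.12 (cv2) and the standard library are available. Lean on these libraries where they do the work, as an engineer would, in place of code of your own. Each camera call takes 0.05 s, during which the arm holds its last target. There are 200 camera calls.

## Working session

There is one attempt and no reset: what is moved stays moved. The work goes in short steps, Python scripts to look and compute and a tool call to move; the robot and the scene stay as the last step left them, time stands still between calls to the robot, and variables do not carry over. Pictures are saved under pics/ and viewed, at most 10 in all, crops included, and the job is handed in when it is done.

Besides the shell and the picture viewer there is one more tool, called after ">>>" as a command line: name --pt "numbers of a row" for each row, then --argument value for the rest. send_rows: Moves the arm, as the interface text tells. Its arguments: {"type":"object","properties":{"slide":{"type":"array","items":{"type":"array","items":{"type":"number"}}},"roll":{"type":"array","items":{"type":"number"}},"claw":{"type":"array","items":{"type":"number"}},"force":{"type":"number"}},"required":["slide","roll","claw"]}

```bash
ls; mkdir -p pics; python3 - <<'E'
from station import bot
import cv2, numpy as np
print(bot.grip_depth, bot.get_obs())
for n in ("scene","top"):
    im=bot.read_camera(n); cv2.imwrite(f"pics/{n}0.png",im[:,:,::-1]); m=bot.camera_model(n)
    print(n,np.round(m["camera_matrix"],1).tolist(),np.round(m["camera_from_world"],4).tolist())
E
```

```text
pics
0.0187 {'t': 0.0, 'q': array([-1.33906453,  0.47781528,  0.02230975,  1.55643722, -0.01150006,
        1.1092861 , -0.08310565]), 'joint_vel': array([-0.00013474,  0.00033427,  0.00065026,  0.00034779,  0.0016096 ,
        0.0014503 , -0.00056364]), 'joint_torque': array([-1.12098930e-04, -5.96449757e+01,  1.60753325e+00, -2.81190026e+01,
        1.23930656e-02,  9.33466275e-03, -3.85729933e-06]), 'eef_pos': array([0.22479817, 0.63584958, 0.23032095]), 'tool_rot': array([-9.33944124e-05,  1.69078346e-01,  9.85602195e-01, -9.04331654e-04]), 'contact_force': array([0.03538901, 0.14059383, 0.6689543 ]), 'torque': array([-0.02768667,  0.0329184 , -0.01486603]), 'grasp_force': 0.0, 'gripper_width': 1.0001446531724183}
scene [[434.9, 0.0, 315.3], [0.0, 434.9, 243.3], [0.0, 0.0, 1.0]] [[-0.1357, 0.9907, -0.0059, 0.0728], [0.8207, 0.1091, -0.5609, -0.4332], [-0.5551, -0.0809, -0.8279, 1.0772], [0.0, 0.0, 0.0, 1.0]]
top [[540.8, 0.0, 314.4], [0.0, 540.8, 245.4], [0.0, 0.0, 1.0]] [[-0.0288, -0.9996, -0.0017, 0.0452], [-0.9769, 0.0285, -0.2119, 0.5818], [0.2118, -0.0045, -0.9773, 1.0914], [0.0, 0.0, 0.0, 1.0]]
```

View pics/scene0.png

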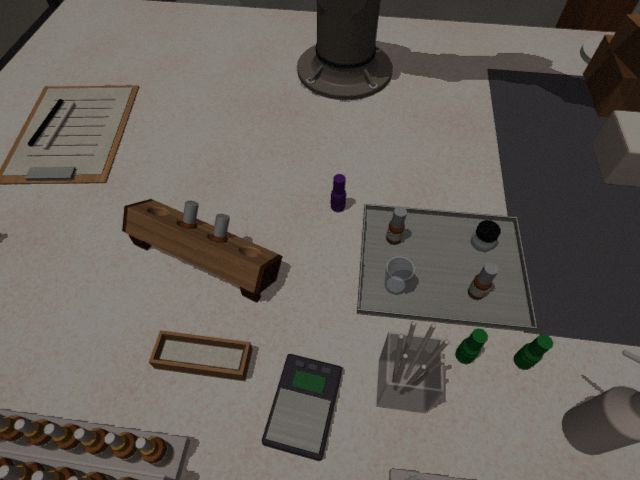

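View pics/top0.png

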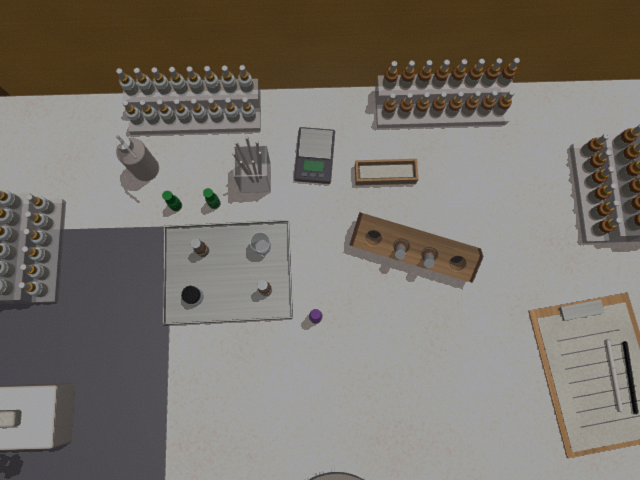

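Top view candidates are the amber bottles on the tray at (200,248) and (264,289). Lookalikes: green at (172,201) and (211,198), purple at (316,316), amber/white bottles in the outer racks (edges of the picture), and stored bottles with caps at (401,250) and (429,260). I choose the two amber bottles on the tray. The free bores are the outer ones, at (374,237) and (458,262).

```bash
cat > h.py <<'E'
from station import bot
import numpy as np, cv2
from scipy.spatial.transform import Rotation as Ro
def ray(m,uv):
    K,T=np.array(m["camera_matrix"]),np.array(m["camera_from_world"]); R,t=T[:3,:3],T[:3,3]
    return -R.T@t, R.T@np.linalg.solve(K,[uv[0],uv[1],1.])
def onz(m,uv,z):
    c,d=ray(m,uv); return (c+d*(z-c[2])/d[2])
def proj(m,p):
    K,T=np.array(m["camera_matrix"]),np.array(m["camera_from_world"]); q=K@(T[:3,:3]@np.array(p)+T[:3,3]); return q[:2]/q[2]
def tool():
    o=bot.get_obs(); w,x,y,z=o["tool_rot"]; return o,Ro.from_quat([x,y,z,w]).as_matrix()
def go(target,yaw=None):
    """slide (mm) and roll (deg) to TCP target; yaw = wanted direction of the tool y axis (mod 180)"""
    o,R=tool(); s=R.T@(np.array(target)-o["eef_pos"])*1000
    r=None
    if yaw is not None:
        a=np.degrees(np.arctan2(R[1,1],R[0,1])); r=(a-np.degrees(yaw)+90)%180-90
    return np.round(s,1), r
E
python3 - <<'E'
from h import *
t=bot.camera_model("top")
for n,uv,z in [("b1",(197,241),.083),("b2",(263,286),.083),("boreL",(374,237),.06),("boreR",(458,262),.06),("st1",(401,246),.095),("st2",(429,257),.095),("trayTL",(164,225),.016),("trayBR",(291,318),.016),("beaker",(260,240),.058),("jar",(191,294),.045)]:
    print(n,np.round(onz(t,uv,z),3))
a=cv2.imread("pics/top0.png"); b=cv2.imread("pics/scene0.png")
c=lambda i,x,y:cv2.resize(i[y:y+100,x:x+133],(400,300),interpolation=cv2.INTER_CUBIC)
cv2.imwrite("pics/c.png",np.vstack([np.hstack([c(a,162,225),c(a,350,200)]),np.hstack([c(b,375,200),c(b,140,185)])]))
E
```

```text
b1 [0.595 0.274 0.083]
b2 [0.496 0.137 0.083]
boreL [ 0.598 -0.1    0.06 ]
boreR [ 0.538 -0.275  0.06 ]
st1 [ 0.569 -0.151  0.095]
st2 [ 0.544 -0.207  0.095]
trayTL [0.65  0.364 0.016]
trayBR [0.434 0.083 0.016]
beaker [0.599 0.145 0.058]
jar [0.489 0.293 0.045]
```

View pics/c.png

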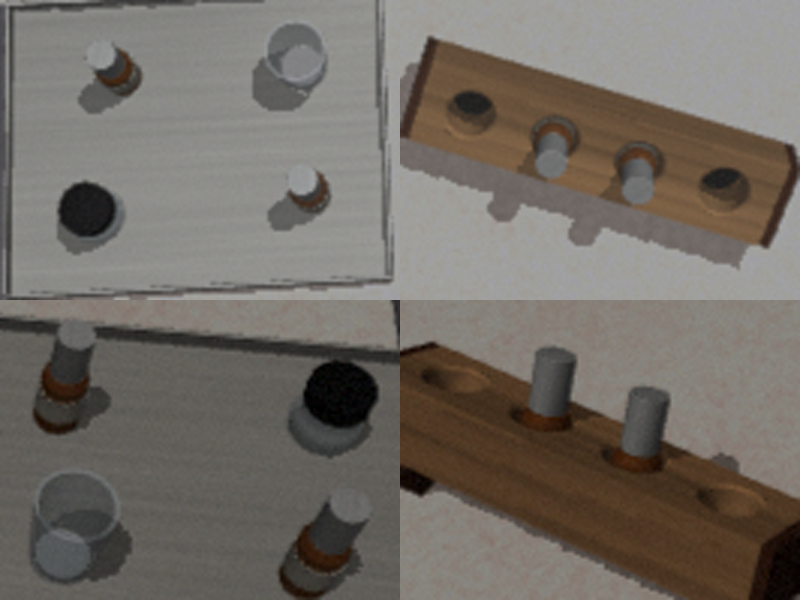

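The crop confirms the choice: both amber bottles with paper labels and grey caps stand on the tray, and the outer bores are empty. Cap tops in the top view are at about (195.2,243.0) and (262.4,285.2). In the scene view they are at (491.4,268.2) and (400.3,211.6). The bore mouths are at (373.6,237.9) and (457.7,262.8), and caps in the rack lean towards the robot.

```bash
python3 - <<'E'
from h import *
t,s=bot.camera_model("top"),bot.camera_model("scene")
def tri(a,b):
    c1,d1=ray(t,a); c2,d2=ray(s,b); A=np.stack([d1,-d2],1); k=np.linalg.lstsq(A,c2-c1,rcond=None)[0]
    p,q=c1+k[0]*d1,c2+k[1]*d2; return np.round((p+q)/2,4),round(np.linalg.norm(p-q),4)
for n,a,b,z in [("b1",(195.2,243),(491.4,268.2),.083),("b2",(262.4,285.2),(400.3,211.6),.083),("L",(373.6,237.9),(249.7,251.5),.06),("R",(457.7,262.8),(158.3,211.6),.06)]:
    print(n,tri(a,b),np.round(onz(t,a,z),4),np.round(onz(s,b,z),4))
L=onz(t,(373.6,237.9),.06);R=onz(t,(457.7,262.8),.06);d=L-R;print(np.linalg.norm(d),np.degrees(np.arctan2(d[1],d[0])))
# wrist camera geometry
o,Rt=tool(); w=bot.camera_model("wrist"); T=np.array(w["camera_from_world"]); print(np.round(w["camera_matrix"],0).tolist(),"cam in tool",np.round(Rt.T@(-T[:3,:3].T@T[:3,3]-o["eef_pos"]),3),"axis",np.round(Rt.T@T[2,:3],3))
print(go([.50,.137,.20],np.arctan2(d[1],d[0])))
E
```

```text
b1 (array([0.5916, 0.2784, 0.0798]), np.float64(0.0009)) [0.5909 0.2782 0.083 ] [0.5937 0.2767 0.083 ]
b2 (array([0.4984, 0.1384, 0.0779]), np.float64(0.0002)) [0.4977 0.138  0.083 ] [0.5025 0.1376 0.083 ]
L (array([ 0.5967, -0.0991,  0.0576]), np.float64(0.0004)) [ 0.5962 -0.0991  0.06  ] [ 0.5981 -0.0983  0.06  ]
R (array([ 0.537 , -0.2747,  0.0579]), np.float64(0.0011)) [ 0.5368 -0.2746  0.06  ] [ 0.5385 -0.2729  0.06  ]
0.18532888270040632 71.30784320286577
[[427.0, 0.0, 313.0], [0.0, 427.0, 244.0], [0.0, 0.0, 1.0]] cam in tool [ 0.084  0.    -0.143] axis [-0.324 -0.     0.946]
(array([-425.7, -378.6,   31.1]), np.float64(-0.7771803323138045))
```

>>> send_rows --pt "-15 -13 2" --pt "-45 -40 4" --pt "-75 -67 6" --pt "-105 -94 8" --pt "-135 -121 10" --pt "-165 -148 12" --pt "-195 -175 14" --pt "-220 -200 16" --roll '[0,0,0,-0.4,-0.8,-0.8,-0.8,-0.8]' --claw '[1,1,1,1,1,1,1,1]' --force 30

```text
t: 0.77
eef_pos: [0.3669, 0.3717, 0.215]
tool_rot: [0.0, 0.163, 0.987, -0.0]
contact_force: [0.9, 0.7, 0.3]
gripper_width: 0.999
grasp_force: 0.0
```

```bash
python3 - <<'E'
from h import *
print(tool()[0]["eef_pos"],go([.55,.137,.20],np.radians(71.3)))
E
```

```text
[0.36686676 0.37169795 0.21501352] (array([-248.9, -163.4,   15.2]), np.float64(-0.05364623916028677))
```

```bash
python3 - <<'E'
from h import *
print(go([.499,.138,.15],np.radians(71.3)))
E
```

```text
(array([-200.2, -178.8,   65.2]), np.float64(-0.05364623916028677))
```

>>> send_rows --pt "-25 -23 8" --pt "-55 -50 16" --pt "-85 -77 26" --pt "-115 -104 38" --pt "-145 -130 48" --pt "-175 -156 58" --pt "-195 -174 64" --pt "-200 -179 65" --roll '[0,0,0,0,0,0,0,0]' --claw '[1,1,1,1,1,1,1,1]'

```text
t: 1.43
eef_pos: [0.4991, 0.1351, 0.1491]
tool_rot: [-0.0, 0.166, 0.986, -0.002]
contact_force: [-0.8, 0.2, -0.0]
gripper_width: 0.998
grasp_force: 0.0
```

```bash
python3 - <<'E'
from h import *
w=bot.camera_model("wrist"); im=bot.read_camera("wrist"); o,R=tool()
a=im[:,:,::-1].copy(); g=R@[0,0,-.0187]+o["eef_pos"]
for p,c in [(o["eef_pos"],(0,0,255)),([.499,.138,.083],(0,255,0))]:
    u=proj(w,p); print(u); cv2.circle(a,tuple(int(v) for v in u),3,c,-1)
print(o["eef_pos"],go([.499,.138,.052])); cv2.imwrite("pics/w1.png",a)
E
```

```text
[314.43274627 329.52239479]
[317.57862122 264.02655887]
[0.49886793 0.13624169 0.14939665] (array([ 0.4,  2. , 97.4]), None)
```

View pics/w1.png

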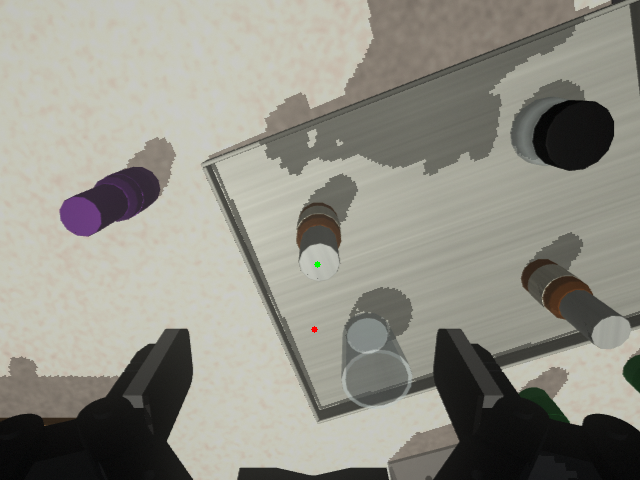

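The wrist view shows bottle 2's cap top at about (319.5,261.5) and bottle 1's at (611,332). The fingers straddle bottle 2 clear of the beaker at (377,378).

```bash
python3 - <<'E'
from h import *
w=bot.camera_model("wrist"); p=onz(w,(319.5,261.5),.083); print(p,onz(w,(611,332),.083)); print(go([p[0],p[1],.052],np.radians(71.3)))
E
```

```text
[0.49781143 0.1405947  0.083     ] [0.59051912 0.28042156 0.083     ]
(array([ 2.4,  4. , 97.4]), np.float64(-0.34990289011626885))
```

>>> send_rows --pt "1 1 15" --pt "2 2 40" --pt "2 2 65" --pt "2 2 85" --pt "2 2 95" --pt "2 2 98" --pt "2 2 98" --pt "2 2 98" --roll '[0,0,0,0,0,0,0,0]' --claw '[1,1,1,1,1,1,0.6,0.1]' --force 30

```text
t: 2.15
eef_pos: [0.4972, 0.1442, 0.0532]
tool_rot: [0.0, 0.162, 0.987, 0.0]
contact_force: [0.5, 0.4, -0.5]
gripper_width: 0.747
grasp_force: 0.0
```

>>> send_rows --pt "0 0 0" --pt "0 0 0" --pt "0 0 0" --pt "0 0 0" --pt "0 0 0" --pt "0 0 0" --pt "0 0 0" --pt "0 0 0" --roll '[0,0,0,0,0,0,0,0]' --claw '[0.1,0.1,0.1,0.1,0.1,0.1,0.1,0.1]'

```text
t: 2.82
eef_pos: [0.4973, 0.1434, 0.0531]
tool_rot: [0.001, 0.162, 0.987, 0.0]
contact_force: [-1.0, -0.4, 7.0]
gripper_width: 0.248
grasp_force: 30.9
```

```bash
python3 - <<'E'
from h import *
o,R=tool(); print(o["eef_pos"],o["gripper_width"],o["grasp_force"],R[:,0],np.degrees(np.arctan2(R[1,1],R[0,1])))
E
```

```text
[0.49726411 0.14344875 0.05309571] 0.24762439273207296 30.853251814842224 [-9.47254770e-01  3.20480117e-01 -9.45569971e-04] 71.30807293142415
```

>>> send_rows --pt "0 0 -8" --pt "0 0 -25" --pt "0 0 -50" --pt "-5 -4 -80" --pt "-20 -15 -110" --pt "-45 -35 -130" --pt "-75 -60 -135" --pt "-100 -80 -135" --roll '[0,0,0,0,0,0,0,0]' --claw '[0.1,0.1,0.1,0.1,0.1,0.1,0.1,0.1]'

```text
t: 3.48
eef_pos: [0.568, 0.0339, 0.1905]
tool_rot: [0.002, 0.162, 0.987, 0.001]
contact_force: [0.1, -0.3, -0.6]
gripper_width: 0.248
grasp_force: 30.2
```

>>> send_rows --pt "-25 -19 0" --pt "-50 -38 0" --pt "-75 -57 0" --pt "-100 -77 0" --pt "-125 -97 0" --pt "-142 -110 0" --pt "-150 -116 0" --pt "-152 -117 0" --roll '[0,0,0,0,0,0,0,0]' --claw '[0.1,0.1,0.1,0.1,0.1,0.1,0.1,0.1]'

```text
t: 4.15
eef_pos: [0.6724, -0.1262, 0.1873]
tool_rot: [-0.0, 0.164, 0.987, -0.001]
contact_force: [-0.1, 0.1, 0.7]
gripper_width: 0.243
grasp_force: 30.2
```

```bash
cat >> h.py <<'E'
th=np.radians(71.3); EX=np.array([np.sin(th),-np.cos(th),0]); EY=np.array([np.cos(th),np.sin(th),0]); EZ=np.array([0,0,1.])
ML=np.array([.597,-.0988,.06]); MR=np.array([.5377,-.2742,.06])
def sec(M):  # grasp point in rack section coords (mm): x back, y along row, z height
    o,R=tool(); g=o["eef_pos"]+R@[0,0,-.0187]; d=(g-M)*1000
    return np.round([d@EX,d@EY,g[2]*1000],1)
E
python3 - <<'E'
from h import *
w=bot.camera_model("wrist"); im=bot.read_camera("wrist"); a=im[:,:,::-1].copy()
for p in [ML,MR]:
    u=proj(w,p); print(u); cv2.circle(a,tuple(int(v) for v in u),2,(0,0,255),-1)
for k in [(-26.2,41.6),(26.2,78.4),(53.7,39.1)]: 
    for y in (0,-60):
        u=proj(w,ML+EX*k[0]/1e3+EY*y/1e3+EZ*(k[1]-60)/1e3); cv2.circle(a,tuple(int(v) for v in u),2,(0,255,0),-1)
cv2.imwrite("pics/w2.png",a); o=bot.get_obs(); print(sec(ML),o["grasp_force"],o["contact_force"])
E
```

```text
[314.91682519 103.98871997]
[  7.45448628 105.11149618]
[ 7.960e+01 -2.000e-01  2.059e+02] 30.20487606525421 [ 0.0406734  -0.91088339 -0.29603219]
```

View pics/w2.png

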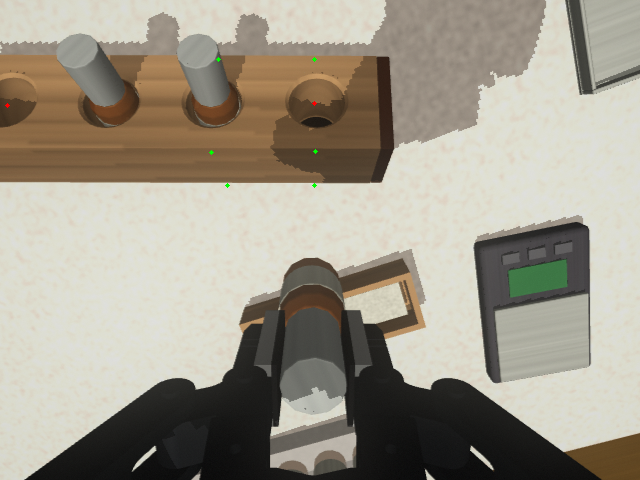

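The wrist view shows the right-hand free bore at (316.5,102), with my prediction at (315,104). The rack edges are 3 px off the model, so the rack is about 1.5 mm nearer the front. The bottle is held upright. The rack's back face is parallel to the bore axis, so I'll press the foot against it to swing the bottle to 35°.

>>> send_rows --pt "0 0 12" --pt "0 0 35" --pt "0 0 60" --pt "0 0 80" --pt "4 0 88" --pt "10 0 88" --pt "16 0 88" --pt "18 0 88" --roll '[0,0,0,0,0,0,0,0]' --claw '[0.1,0.1,0.1,0.1,0.1,0.1,0.1,0.1]'

```text
t: 4.87
eef_pos: [0.6548, -0.1172, 0.1005]
tool_rot: [0.0, 0.162, 0.987, 0.0]
contact_force: [-0.2, -0.1, -0.7]
gripper_width: 0.246
grasp_force: 30.2
```

>>> send_rows --pt "2 0 0" --pt "4 0 0" --pt "6 0 0" --pt "8 0 0" --pt "10 0 0" --pt "12 0 0" --pt "14 0 0" --pt "14 0 0" --roll '[0,0,0,0,0,0,0,0]' --claw '[0.1,0.1,0.1,0.1,0.1,0.1,0.1,0.1]'

```text
t: 5.53
eef_pos: [0.6438, -0.1146, 0.1006]
tool_rot: [0.002, 0.162, 0.987, -0.0]
contact_force: [4.0, -3.2, 2.9]
gripper_width: 0.245
grasp_force: 30.1
```

```bash
sed -i 's/^def sec/ML=ML-EX*.0015+EY*.0005; MR=MR-EX*.0015+EY*.0005\ndef sec/' h.py; python3 - <<'E'
from h import *
o=bot.get_obs(); print(sec(ML),o["grasp_force"],o["contact_force"],o["torque"])
E
```

```text
[ 50.8  -0.4 119.3] 30.06279766559601 [ 4.03886022 -3.19693696  2.86432332] [-0.68996159 -1.27514918  0.00572998]
```

>>> send_rows --pt "3 0 1" --pt "6 0 2" --pt "9 0 3" --pt "12 0 4" --pt "15 0 4" --pt "18 0 5" --pt "20 0 5" --pt "20 0 5" --roll '[0,0,0,0,0,0,0,0]' --claw '[0.1,0.1,0.1,0.1,0.1,0.1,0.1,0.1]'

```text
t: 6.2
eef_pos: [0.6249, -0.1078, 0.0961]
tool_rot: [0.002, 0.162, 0.987, 0.0]
contact_force: [4.1, -1.6, 7.3]
gripper_width: 0.246
grasp_force: 32.2
```

>>> send_rows --pt "2 0 0" --pt "4 0 1" --pt "6 0 1" --pt "8 0 2" --pt "10 0 2" --pt "11 0 3" --pt "12 0 3" --pt "12 0 3" --roll '[0,0,0,0,0,0,0,0]' --claw '[0.1,0.1,0.1,0.1,0.1,0.1,0.1,0.1]'

```text
t: 6.87
eef_pos: [0.6111, -0.1031, 0.0908]
tool_rot: [-0.001, 0.162, 0.987, 0.0]
contact_force: [4.2, -1.9, 1.8]
gripper_width: 0.248
grasp_force: 29.4
```

```bash
python3 - <<'E'
from h import *
o=bot.get_obs(); print(sec(ML),o["grasp_force"],o["contact_force"],o["torque"])
im=bot.read_camera("wrist"); cv2.imwrite("pics/w3.png",im[:,:,::-1])
E
```

```text
[ 16.3  -0.  109.5] 29.39350515604019 [ 4.18478193 -1.93108668  1.81855903] [-0.24404217 -0.81967077 -0.01200518]
```

View pics/w3.png

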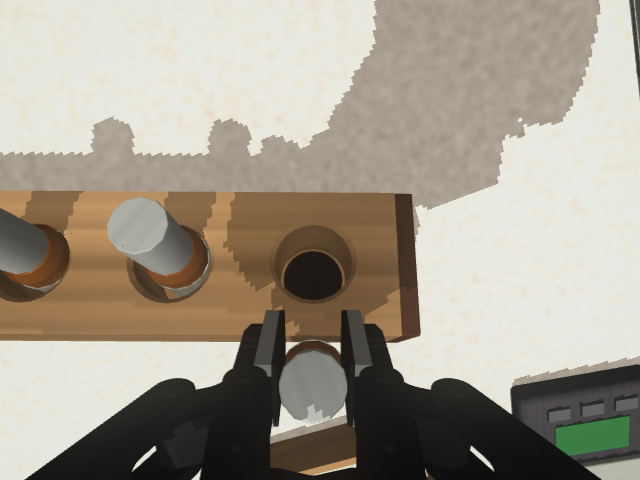

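The bottle has swung (cap top at (314,387), foot hidden behind it). I'll check the tilt from the fixed cameras.

```bash
python3 - <<'E'
from h import *
for n in ("scene","top"):
    m=bot.camera_model(n); im=bot.read_camera(n)[:,:,::-1]; o,R=tool(); g=o["eef_pos"]+R@[0,0,-.0187]
    u=proj(m,g).astype(int); x,y=u[0]-33,u[1]-33; print(n,u,x,y)
    c=cv2.resize(im[y:y+66,x:x+66],(396,396),interpolation=cv2.INTER_CUBIC)
    ax=-EX*np.sin(.611)+EZ*np.cos(.611)   # expected 35deg axis through g
    for s,col in ((11,(0,255,0)),(-69,(0,0,255)),(-29,(255,0,0))):
        q=(proj(m,g+ax*s/1e3)-[x,y])*6; cv2.circle(c,tuple(int(v) for v in q),2,col,-1)
    cv2.imwrite(f"pics/_{n}.png",c)
cv2.imwrite("pics/d.png",np.hstack([cv2.imread(f"pics/_{n}.png") for n in("scene","top")]))
E
```

```text
scene [240 240] 207 207
top [377 225] 344 192
```

View pics/d.png

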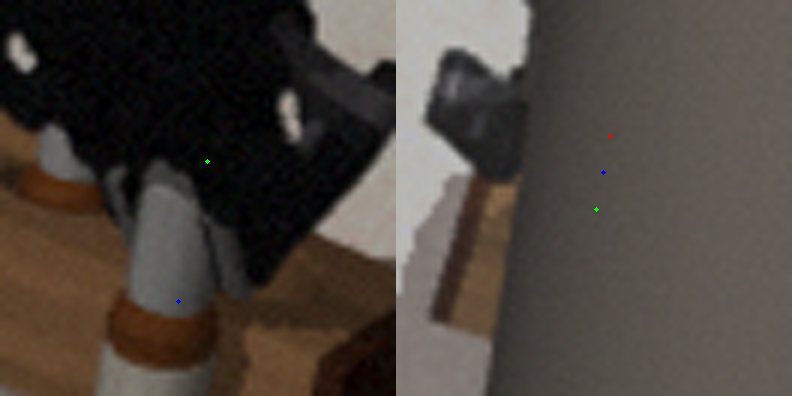

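From the pictures, the cap has tilted to about 35° and slid back about 5 mm in the pads, so the body lies flush on the back face. Measured from the block's dimensions, the bore axis is 46 mm along the slope. I'll back off, withdraw along the axis and shift across.

>>> send_rows --pt "-1 0 -1" --pt "-2.5 0 -1.7" --pt "2.1 0 -8.3" --pt "7.8 0 -16.4" --pt "13.6 0 -24.6" --pt "19.3 0 -32.8" --pt "23.9 0 -39.4" --pt "26.2 0 -42.7" --roll '[0,0,0,0,0,0,0,0]' --claw '[0.1,0.1,0.1,0.1,0.1,0.1,0.1,0.1]'

```text
t: 7.68
eef_pos: [0.5864, -0.0947, 0.1355]
tool_rot: [0.001, 0.162, 0.987, 0.0]
contact_force: [-0.1, 0.6, -1.2]
gripper_width: 0.247
grasp_force: 29.5
```

>>> send_rows --pt "4 0 2.8" --pt "10 0 7" --pt "17 0 12" --pt "24 0 17" --pt "31 0 22" --pt "37 0 26" --pt "40 0 28" --pt "40 0 28" --roll '[0,0,0,0,0,0,0,0]' --claw '[0.1,0.1,0.1,0.1,0.1,0.1,0.1,0.1]'

```text
t: 8.35
eef_pos: [0.5477, -0.0818, 0.1052]
tool_rot: [-0.001, 0.162, 0.987, -0.0]
contact_force: [0.6, -0.1, -0.6]
gripper_width: 0.247
grasp_force: 29.5
```

```bash
python3 - <<'E'
from h import *
o=bot.get_obs(); print(sec(ML),o["grasp_force"],o["contact_force"],o["torque"])
c=[]
for n in ("scene","wrist"):
    m=bot.camera_model(n); im=bot.read_camera(n)[:,:,::-1].copy(); o,R=tool(); g=o["eef_pos"]+R@[0,0,-.0187]
    ax=-EX*np.sin(.611)+EZ*np.cos(.611); sl=EX*np.cos(.611)+EZ*np.sin(.611)
    f=6 if n=="scene" else 1
    u=proj(m,ML).astype(int) if f==6 else np.array([320,280])
    h=198//f; x,y=u[0]-h,u[1]-h-10; im=cv2.resize(im[y:y+2*h,x:x+2*h],(396,396),interpolation=cv2.INTER_CUBIC)
    P=[(ML,(255,255,0))]+[(ML+ax*s/1e3,k) for s,k in ((12,(0,0,255)),(52,(255,0,0)),(58,(255,0,255)),(92,(0,255,0)))]
    for p,k in P:
        q=(proj(m,p)-[x,y])*f; cv2.circle(im,tuple(int(v) for v in q),2,k,-1)
    c.append(im)
cv2.imwrite("pics/e.png",np.hstack(c))
E
```

```text
[-50.6  -0.2 123.9] 29.536930918693542 [ 0.61935974 -0.05273777 -0.62971379] [-0.02589867  0.00379621  0.01938853]
```

View pics/e.png

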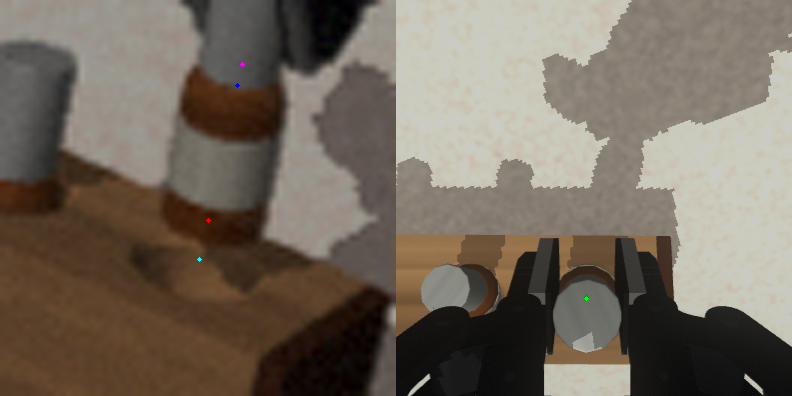

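The scene crop shows the bottle tilted in line with the bore, its foot at (213,235) just above the mouth at (195,268). In the wrist crop the cap top is at (587,312), so the tilt is within a few degrees. Inserting now.

>>> send_rows --pt "-2 0 3" --pt "-4.5 0 6.5" --pt "-7 0 10" --pt "-9 0 13" --pt "-11.5 0 16.5" --pt "-13 0 19" --pt "-14.3 0 20.5" --pt "-14.3 0 20.5" --roll '[0,0,0,0,0,0,0,0]' --claw '[0.1,0.1,0.1,0.1,0.1,0.1,0.1,0.1]'

```text
t: 9.12
eef_pos: [0.5626, -0.0869, 0.085]
tool_rot: [-0.0, 0.162, 0.987, -0.0]
contact_force: [0.2, -0.1, -0.1]
gripper_width: 0.245
grasp_force: 29.5
```

```bash
python3 - <<'E'
from h import *
o,R=tool(); print(sec(ML),o["grasp_force"],R.T@o["contact_force"],R.T@o["torque"])
E
```

```text
[-34.9  -0.2 103.7] 29.537634551525116 [-0.27418594 -0.05876872  0.09622685] [-0.0382218   0.0157237   0.01276985]
```

>>> send_rows --pt "-1.5 0 3" --pt "-3.5 0 6" --pt "-5 0 9" --pt "-6.5 0 12" --pt "-8 0 14" --pt "-9.5 0 16" --pt "-10.5 0 17.5" --pt "-10.5 0 17.5" --roll '[0,0,0,0,0,0,0,0]' --claw '[0.1,0.1,0.1,0.1,0.1,0.1,0.1,0.1]'

```text
t: 9.78
eef_pos: [0.5725, -0.0902, 0.0676]
tool_rot: [-0.0, 0.162, 0.987, -0.0]
contact_force: [0.0, -0.9, -0.6]
gripper_width: 0.248
grasp_force: 29.5
```

```bash
python3 - <<'E'
from h import *
o,R=tool(); print(sec(ML),o["grasp_force"],R.T@o["contact_force"],R.T@o["torque"])
E
```

```text
[-24.5  -0.2  86.3] 29.537141025066376 [-0.30172093 -0.83989878  0.59574779] [-0.00300652 -0.03197858 -0.00713948]
```

>>> send_rows --pt "-1.5 0 2" --pt "-2.5 0 4" --pt "-2.5 0 4" --pt "-2.5 0 4" --pt "-2.5 0 4" --pt "-2.5 0 4" --pt "-2.5 0 4" --pt "-2.5 0 4" --roll '[0,0,0,0,0,0,0,0]' --claw '[0.1,0.1,0.1,0.3,0.4,0.45,0.45,0.45]'

```text
t: 10.45
eef_pos: [0.5749, -0.0909, 0.0641]
tool_rot: [0.0, 0.162, 0.987, 0.0]
contact_force: [-0.6, 0.2, 0.2]
gripper_width: 0.448
grasp_force: 0.0
```

>>> send_rows --pt "1 0 -3" --pt "4 0 -10" --pt "10 0 -25" --pt "15 0 -45" --pt "20 0 -70" --pt "20 0 -95" --pt "20 0 -115" --pt "20 0 -120" --roll '[0,0,0,0,0,0,0,0]' --claw '[0.45,0.45,0.45,0.45,0.45,0.45,0.7,1]'

```text
t: 11.12
eef_pos: [0.5576, -0.0848, 0.1881]
tool_rot: [0.003, 0.162, 0.987, 0.001]
contact_force: [1.0, -0.3, -0.0]
gripper_width: 0.721
grasp_force: 0.0
```

```bash
python3 - <<'E'
from h import *
o,R=tool(); print(o["eef_pos"],o["gripper_width"],R.T@o["contact_force"])
w=bot.camera_model("wrist"); im=bot.read_camera("wrist"); cv2.imwrite("pics/w4.png",im[:,:,::-1])
print(go([.5912,.2793,.15],th))
# reflectance mask of amber near bore, compared with stored ones
hsv=cv2.cvtColor(im,cv2.COLOR_RGB2HSV); m=((hsv[...,1]<45)&(hsv[...,2]>90)&(hsv[...,2]<185)).astype(np.uint8)
ax=-EX*np.sin(.611)+EZ*np.cos(.611)
for k in (0,-62,-124): print(k,np.round(proj(w,ML+EY*k/1e3+ax*.038),0),np.round(proj(w,ML+EY*k/1e3),0))
E
```

```text
[ 0.557571   -0.08482135  0.18813644] 0.7214551678720271 [-1.10524646  0.00684254  0.04689231]
(array([ 84.8, 355.5,  37.7]), np.float64(0.02331159999511101))
0 [312. 274.] [312. 286.]
-62 [210. 275.] [222. 286.]
-124 [108. 275.] [133. 286.]
```

View pics/w4.png

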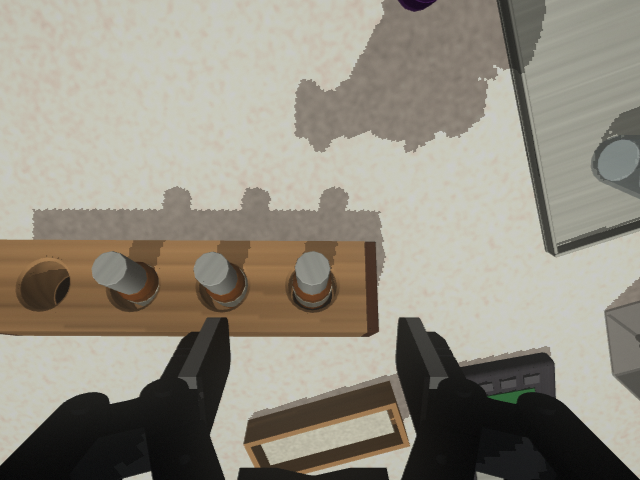

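Bottle 2 is home: its cap at (312,268) stands like the stored ones at (212,270) and (110,270). Now bottle 1.

>>> send_rows --pt "4 15 0" --pt "11 45 0" --pt "18 80 0" --pt "27 115 0" --pt "36 150 0" --pt "44 185 0" --pt "51 215 0" --pt "54 230 0" --roll '[0,0,0,0,0,0,0,0]' --claw '[1,1,1,1,1,1,1,1]'

```text
t: 11.83
eef_pos: [0.5772, 0.1561, 0.1828]
tool_rot: [-0.001, 0.159, 0.987, 0.001]
contact_force: [-0.7, 0.8, 0.0]
gripper_width: 1.004
grasp_force: 0.0
```

>>> send_rows --pt "6 25 5" --pt "14 55 12" --pt "20 85 20" --pt "26 108 28" --pt "30 122 35" --pt "31 126 38" --pt "31 126 38" --pt "31 126 38" --roll '[0,0,0,0,0,0,0,0]' --claw '[1,1,1,1,1,1,1,1]'

```text
t: 12.5
eef_pos: [0.5896, 0.2776, 0.1457]
tool_rot: [-0.0, 0.163, 0.987, -0.001]
contact_force: [0.1, -0.8, 0.1]
gripper_width: 1.004
grasp_force: 0.0
```

```bash
python3 - <<'E'
from h import *
w=bot.camera_model("wrist"); im=bot.read_camera("wrist"); cv2.imwrite("pics/w5.png",im[:,:,::-1])
u=proj(w,[.5912,.2795,.083]); print(u, tool()[0]["eef_pos"],tool()[0]["gripper_width"])
x,y=(u-45).astype(int); g=cv2.medianBlur(cv2.cvtColor(im,cv2.COLOR_RGB2GRAY)[y:y+90,x:x+90],3)
for p2 in (20,14,10):
    c=cv2.HoughCircles(g,cv2.HOUGH_GRADIENT,1,60,param1=80,param2=p2,minRadius=16,maxRadius=26)
    if c is not None:
        c=c[0,0]; uv=c[:2]+[x,y]; p=onz(w,uv,.083); print(uv,c[2],p,go([p[0],p[1],.053],th)); break
E
```

```text
[316.81275804 269.97228229] [0.58994576 0.2772645  0.14624217] 0.9992387576732644
[314.5 267.5] 19.4 [0.58950123 0.27880625 0.083     ] (array([ 1. ,  1.4, 93.2]), np.float64(-0.13382429092364134))
```

>>> send_rows --pt "1 1 15" --pt "1 1.5 40" --pt "1 1.5 65" --pt "1 1.5 83" --pt "1 1.5 91" --pt "1 1.5 93" --pt "1 1.5 93" --pt "1 1.5 93" --roll '[0,0,0,0,0,0,0,0]' --claw '[1,1,1,1,1,1,0.6,0.1]' --force 30

```text
t: 13.22
eef_pos: [0.59, 0.2814, 0.0545]
tool_rot: [0.001, 0.163, 0.987, 0.001]
contact_force: [0.3, 0.2, -0.5]
gripper_width: 0.746
grasp_force: 0.0
```

>>> send_rows --pt "0 0 0" --pt "0 0 0" --pt "0 0 0" --pt "0 0 0" --pt "0 0 0" --pt "0 0 0" --pt "0 0 0" --pt "0 0 0" --roll '[0,0,0,0,0,0,0,0]' --claw '[0.1,0.1,0.1,0.1,0.1,0.1,0.1,0.1]'

```text
t: 13.88
eef_pos: [0.5894, 0.2819, 0.0538]
tool_rot: [0.001, 0.162, 0.987, 0.0]
contact_force: [-0.3, -1.5, 5.8]
gripper_width: 0.244
grasp_force: 30.9
```

```bash
python3 - <<'E'
from h import *
o,R=tool(); print(o["eef_pos"],o["gripper_width"],o["grasp_force"])
t=MR+EX*.079+EY*.0003; print(t,go([t[0],t[1],.187],th))
E
```

```text
[0.58943614 0.28189703 0.05381186] 0.24448718779176892 30.905052423477173
[ 0.61136529 -0.29828974  0.06      ] (array([-206.7, -542.5, -133.5]), np.float64(0.02435680652919814))
```

>>> send_rows --pt "0 0 -8" --pt "0 0 -25" --pt "0 0 -50" --pt "-5 -4 -80" --pt "-15 -15 -110" --pt "-35 -35 -130" --pt "-60 -60 -135" --pt "-85 -85 -135" --roll '[0,0,0,0,0,0,0,0]' --claw '[0.1,0.1,0.1,0.1,0.1,0.1,0.1,0.1]'

```text
t: 14.55
eef_pos: [0.6436, 0.1742, 0.1911]
tool_rot: [0.002, 0.161, 0.987, 0.001]
contact_force: [1.5, 0.3, -1.3]
gripper_width: 0.247
grasp_force: 30.4
```

>>> send_rows --pt "-24 -26 0" --pt "-48 -54 0" --pt "-70 -84 0" --pt "-90 -115 0" --pt "-106 -147 0" --pt "-116 -180 0" --pt "-121 -213 0" --pt "-122 -245 0" --roll '[0,0,0,0,0,0,0,0]' --claw '[0.1,0.1,0.1,0.1,0.1,0.1,0.1,0.1]'

```text
t: 15.22
eef_pos: [0.6791, -0.0995, 0.1879]
tool_rot: [-0.0, 0.163, 0.987, -0.0]
contact_force: [-0.1, -0.4, -0.6]
gripper_width: 0.248
grasp_force: 30.4
```

>>> send_rows --pt "0 -34 0" --pt "0 -68 0" --pt "0 -102 0" --pt "0 -136 0" --pt "0 -168 0" --pt "0 -194 0" --pt "0 -208 0" --pt "0 -212 0" --roll '[0,0,0,0,0,0,0,0]' --claw '[0.1,0.1,0.1,0.1,0.1,0.1,0.1,0.1]'

```text
t: 15.88
eef_pos: [0.6097, -0.3015, 0.1882]
tool_rot: [-0.0, 0.165, 0.986, -0.001]
contact_force: [-0.1, -0.9, -1.3]
gripper_width: 0.246
grasp_force: 30.3
```

```bash
python3 - <<'E'
from h import *
w=bot.camera_model("wrist"); im=bot.read_camera("wrist"); cv2.imwrite("pics/w6.png",im[:,:,::-1])
print(sec(MR),tool()[0]["grasp_force"],np.degrees(np.arctan2(*tool()[1][[1,0],1])))
u=proj(w,MR); x,y=(u-50).astype(int); print(u)
g=cv2.medianBlur(cv2.cvtColor(im,cv2.COLOR_RGB2GRAY)[y:y+100,x:x+100],3)
for p2 in (24,18,12):
    c=cv2.HoughCircles(g,cv2.HOUGH_GRADIENT,1,70,param1=60,param2=p2,minRadius=22,maxRadius=38)
    if c is not None: print(c[0,0]+[x,y,0], (onz(w,c[0,0][:2]+[x,y],.06)-MR)@np.stack([EX,EY],1)*1000); break
E
```

```text
[ 78.6  -1.5 206.8] 30.34634828567505 71.16041280527732
[317.26911183 107.34073665]
[318.5        107.5         25.39999962] [0.09528695 0.74441579]
```

>>> send_rows --pt "0 0 12" --pt "0 1 35" --pt "0 1.5 60" --pt "0 1.5 80" --pt "4 1.5 88" --pt "9 1.5 88" --pt "14 1.5 88" --pt "15 1.5 88" --roll '[0,0,0,0,0,0,0,0]' --claw '[0.1,0.1,0.1,0.1,0.1,0.1,0.1,0.1]'

```text
t: 16.6
eef_pos: [0.5977, -0.2912, 0.1011]
tool_rot: [0.001, 0.162, 0.987, 0.0]
contact_force: [-0.3, -0.9, -0.3]
gripper_width: 0.246
grasp_force: 30.4
```

>>> send_rows --pt "2 0 0" --pt "4 0 0" --pt "6 0 0" --pt "8 0 0" --pt "10 0 0" --pt "12 0 0" --pt "14 0 0" --pt "14 0 0" --roll '[0,0,0,0,0,0,0,0]' --claw '[0.1,0.1,0.1,0.1,0.1,0.1,0.1,0.1]'

```text
t: 17.27
eef_pos: [0.5859, -0.2882, 0.1011]
tool_rot: [0.002, 0.162, 0.987, -0.001]
contact_force: [4.4, -2.4, 2.2]
gripper_width: 0.243
grasp_force: 30.0
```

```bash
python3 - <<'E'
from h import *
o,R=tool(); print(sec(MR),o["grasp_force"],R.T@o["contact_force"],o["torque"])
E
```

```text
[ 51.5   1.7 119.8] 29.953912496566772 [-4.97438772 -0.83788825 -2.17994809] [-0.58449751 -1.15764818 -0.03052236]
```

>>> send_rows --pt "3 0 1" --pt "6 0 2" --pt "9 0 3" --pt "12 0 4" --pt "15 0 4" --pt "18 0 5" --pt "20 0 5" --pt "20 0 5" --roll '[0,0,0,0,0,0,0,0]' --claw '[0.1,0.1,0.1,0.1,0.1,0.1,0.1,0.1]'

```text
t: 17.93
eef_pos: [0.5674, -0.2819, 0.0968]
tool_rot: [0.002, 0.162, 0.987, -0.001]
contact_force: [3.7, -1.9, 7.1]
gripper_width: 0.244
grasp_force: 32.4
```

>>> send_rows --pt "2 0 0" --pt "4 0 1" --pt "6 0 1" --pt "8 0 2" --pt "10 0 2" --pt "11 0 3" --pt "12 0 3" --pt "13 0 3" --roll '[0,0,0,0,0,0,0,0]' --claw '[0.1,0.1,0.1,0.1,0.1,0.1,0.1,0.1]'

```text
t: 18.6
eef_pos: [0.5529, -0.2766, 0.0916]
tool_rot: [-0.0, 0.162, 0.987, 0.0]
contact_force: [3.7, -1.5, -0.6]
gripper_width: 0.246
grasp_force: 29.6
```

```bash
python3 - <<'E'
from h import *
o,R=tool(); print(sec(MR),o["grasp_force"],R.T@o["contact_force"],o["torque"])
E
```

```text
[ 16.7   2.1 110.3] 29.592439234256744 [-3.94589776 -0.24144802  0.63232558] [-0.46449398 -0.98651965 -0.08886375]
```

Same state as the first time. I'll withdraw and shift across as before, with a y correction of about -1.5 mm.

>>> send_rows --pt "-1 0 -1" --pt "-2.5 0 -1.7" --pt "2.1 0 -8.3" --pt "7.8 0 -16.4" --pt "13.6 -0.5 -24.6" --pt "19.3 -1 -32.8" --pt "23.9 -1.5 -39.4" --pt "26.2 -1.5 -42.7" --roll '[0,0,0,0,0,0,0,0]' --claw '[0.1,0.1,0.1,0.1,0.1,0.1,0.1,0.1]'

```text
t: 19.27
eef_pos: [0.527, -0.2699, 0.1361]
tool_rot: [0.0, 0.162, 0.987, 0.0]
contact_force: [0.1, 0.2, -0.9]
gripper_width: 0.241
grasp_force: 29.8
```

>>> send_rows --pt "4 0 2.8" --pt "10 0 7" --pt "17 0 12" --pt "24 0 17" --pt "31 0 22" --pt "37 0 26" --pt "40 0 28" --pt "40 0 28" --roll '[0,0,0,0,0,0,0,0]' --claw '[0.1,0.1,0.1,0.1,0.1,0.1,0.1,0.1]'

```text
t: 19.93
eef_pos: [0.4887, -0.2566, 0.1059]
tool_rot: [-0.001, 0.162, 0.987, 0.0]
contact_force: [-0.3, -0.0, -1.0]
gripper_width: 0.248
grasp_force: 29.8
```

```bash
python3 - <<'E'
from h import *
o,R=tool(); print(sec(MR),o["grasp_force"],R.T@o["contact_force"],o["torque"])
E
```

```text
[-50.5   0.5 124.6] 29.810259640216827 [ 0.3221733  -0.13404889  1.01009168] [-0.03587285  0.00336685 -0.01810623]
```

Position (-50.5, 0.5, 124.6) matches the first insertion start (-50.6, -0.2, 123.9). Inserting.

>>> send_rows --pt "-2 0 3" --pt "-4.5 0 6.5" --pt "-7 0 10" --pt "-9 0 13" --pt "-11.5 0 16.5" --pt "-13 0 19" --pt "-14.3 0 21" --pt "-14.3 0 21" --roll '[0,0,0,0,0,0,0,0]' --claw '[0.1,0.1,0.1,0.1,0.1,0.1,0.1,0.1]'

```text
t: 20.6
eef_pos: [0.5036, -0.2615, 0.0851]
tool_rot: [-0.0, 0.162, 0.987, 0.0]
contact_force: [0.3, 0.5, -0.7]
gripper_width: 0.246
grasp_force: 29.8
```

```bash
python3 - <<'E'
from h import *
o,R=tool(); print(sec(MR),o["grasp_force"],R.T@o["contact_force"],o["torque"])
E
```

```text
[-34.8   0.6 103.8] 29.81082111597061 [-0.14585451  0.53951872  0.65467399] [-0.0156227   0.03283385 -0.03835109]
```

>>> send_rows --pt "-1.5 0 3" --pt "-3.5 0 6" --pt "-5 0 9" --pt "-6.5 0 12" --pt "-8 0 14" --pt "-9.5 0 16" --pt "-10.5 0 17.5" --pt "-10.5 0 17.5" --roll '[0,0,0,0,0,0,0,0]' --claw '[0.1,0.1,0.1,0.1,0.1,0.1,0.1,0.1]'

```text
t: 21.27
eef_pos: [0.5137, -0.2651, 0.0679]
tool_rot: [0.0, 0.162, 0.987, -0.0]
contact_force: [0.8, -1.0, -1.2]
gripper_width: 0.249
grasp_force: 29.7
```

```bash
python3 - <<'E'
from h import *
o,R=tool(); print(sec(MR),o["grasp_force"],R.T@o["contact_force"],o["torque"])
E
```

```text
[-24.1   0.5  86.6] 29.746933579444885 [-1.11406946 -0.65249499  1.19656678] [-0.17408814 -0.16773986 -0.02778419]
```

>>> send_rows --pt "-1.5 0 2" --pt "-2.5 0 4" --pt "-2.5 0 4" --pt "-2.5 0 4" --pt "-2.5 0 4" --pt "-2.5 0 4" --pt "-2.5 0 4" --pt "-2.5 0 4" --roll '[0,0,0,0,0,0,0,0]' --claw '[0.1,0.1,0.1,0.3,0.4,0.45,0.45,0.45]'

```text
t: 21.93
eef_pos: [0.5158, -0.2656, 0.0642]
tool_rot: [-0.0, 0.162, 0.987, 0.0]
contact_force: [-1.0, -0.3, 0.4]
gripper_width: 0.457
grasp_force: 0.0
```

>>> send_rows --pt "1 0 -3" --pt "4 0 -10" --pt "10 0 -25" --pt "15 0 -45" --pt "20 0 -70" --pt "20 0 -95" --pt "20 0 -115" --pt "20 0 -120" --roll '[0,0,0,0,0,0,0,0]' --claw '[0.45,0.45,0.45,0.45,0.45,0.45,0.7,1]'

```text
t: 22.6
eef_pos: [0.4983, -0.2603, 0.1883]
tool_rot: [0.003, 0.162, 0.987, -0.0]
contact_force: [0.6, 0.5, 0.3]
gripper_width: 0.716
grasp_force: 0.0
```

```bash
python3 - <<'E'
from h import *
im=bot.read_camera("wrist"); cv2.imwrite("pics/w7.png",im[:,:,::-1]); print(bot.get_obs()["eef_pos"])
E
```

```text
[ 0.4982629  -0.26008423  0.18758496]
```

View pics/w7.png

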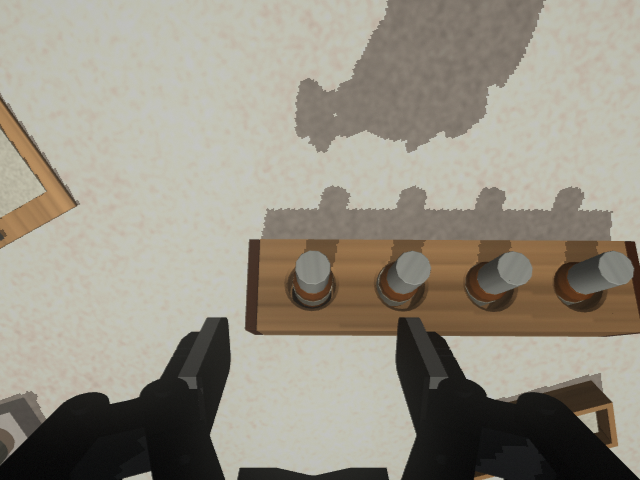

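All four caps, at (312,268), (412,268), (514,270) and (615,268), stand at the same height and slant, so both bottles are home and the gripper is clear.

```bash
python3 -c "
from station import bot
print(bot.hand_in())"
```

```text
the job is handed in; nothing more can be done
None
```

Both amber bottles are in the two free bores, cap outwards. In the last picture all four caps stand at the same height and slant; I handed the job in at about 23 s, but the hand-in returned no verdict.

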